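# Hook the clip tray out from under the glass shelf

### The job

Take the hook tool off its rest, lower its tip into the pull ring of the steel tray under the glass shelf, and drag the tray out until it is home against the rubber buffers of the two stop blocks; keep up a firm steady pull of about 15 N against them for two seconds to bed it there, never pulling or pressing on the tray with more than 25 N. Then unhook, leaving the tray against the buffers, and lay the hook tool back in the notches of its rest as it was. Touch the tray only with the hook, keep the arm and the hook from knocking the shelf, and leave the suction cup, bottle and jar alone.

Things in the scene. Friction and masses are not known exactly. Their poses are not given: they have to be found in the camera images.
- handle (a point): Centre of the hook tool's wooden handle, the place to grip: a bar 110 mm long (tool x), 20 mm wide (y), 24 mm high (z, up). A steel shank 8 mm thick runs from its front along +x and turns straight down 130 mm ahead of this point. Tool mass 0.14 kg. It starts lying in its rest with this point 60 mm above the bench.
- tip (a point): Centre of the round lower end of the hook tool's down-turned tip (8 mm thick, round-ended, so the tip reaches 4 mm lower): 130 mm ahead of and 34 mm below the handle centre, in the tool's axes. The down-turned part is straight over its lowest 25 mm.
- hook: The whole hook tool, origin at the handle's centre, axes as handle.
- rest: Fixed dark wooden rest, left or right of the shelf; origin on the bench under its centre, x along the tool lying in it (the way the tip points), z up. Base 130 x 75 x 10 mm; two uprights, 10 mm thick, at x = -40 and +40 mm carry the handle's underside 48 mm above the bench, between cheeks 26 mm apart and 11 mm high. Between the uprights the handle is free for the fingers.
- bay: Fixed white shelf with clear glass top over a plywood runner. Origin on the bench under the shelf's front edge, mid-width; x into the shelf (tray is dragged along -x), z up. Glass 6 mm thick, 180 mm wide, underside 115 mm above the bench, from x = -5 to 195 mm. Runner 150 mm wide, 10 mm thick, x = -210 to 190 mm; rails to 28 mm above the bench guide the tray with 2.5 mm play each side.
- tray: Loose open steel tray of mirror clips, 120 mm deep (x), 110 mm wide, 48 mm high, about 0.4 to 0.8 kg, lying on the runner (its underside 10 mm above the bench), axes nearly those of the shelf; origin under its centre, so the front face is at x = -60 mm. Dragging friction is not known: roughly 2 to 8 N.
- ring (a point): Centre of the tray's pull ring: a level ring of 6 mm round steel bar, 24 mm hole, 36 mm outside, 84 mm in front of the tray's centre and 36 mm above its underside (46 mm above the bench). It starts under the glass. The hole is open below down to the runner board.
- stop: Two fixed dark wooden blocks, 22 x 22 x 40 mm high, on the runner, 66 mm apart (the ring passes between). Origin on the runner, midway, in the plane of their tray-side faces; axes as the shelf. Hard rubber buffers stick out 2 to 16 mm from these faces towards the tray, set anew each time and not measured: the tray is home (its centre 62 to 76 mm behind, +x) when felt to meet them.
- cup: Bystander: black suction cup with a knob, 110 mm across, 66 mm high; origin under its centre.
- spray: Bystander: white bottle 60 mm across, 150 mm high; origin under its centre.
- jar: Bystander: glass jar 72 mm across, 110 mm high; origin under its centre.
Not all that is in view belongs to the job. Leave any orange or turquoise look-alike of the rest alone.

How it is judged:
On the way, in this order (a step that is already met when the one before it is completed fails the run):
1. the hook's tip is down in the pull ring, at least 8 mm below its centre (horizontal distance between tip and ring below 0.012 m and z of tip in the frame of ring below -0.008 m), for 0.2 s.
2. the tray is home against the buffers and the hook keeps pulling on it with 12 to 18 N for a second (x of tray in the frame of stop between 0.058 and 0.08 m and contact force between hook and tray between 12 and 18 N and linear speed of tray below 0.01 m/s), for 1 s.
At the end, for the whole second after the job is handed in: The tray is home at the buffers (its centre 58 to 80 mm behind the stop's origin) and the hook tool lies still in its rest: handle centre within 20 mm along and 7 mm across the rest, 54 to 66 mm above the bench, upright within 0.15 rad, tip towards the rest's +x (x of tray in the frame of stop between 0.058 and 0.08 m and x of handle in the frame of rest between -0.02 and 0.02 m and y of handle in the frame of rest between -0.007 and 0.007 m and z of handle in the frame of rest between 0.054 and 0.066 m and x of tip in the frame of rest above 0.09 m and angle between hook's own z axis and vertical below 0.15 rad and linear speed of each of hook, tray below 0.02 m/s); the robot touches nothing.
It fails at once if the hook pulls or presses on the tray with more than 25 N (contact force between hook and tray above 25 N).
It fails at once if the fingers or arm touch the tray (contact force between any of the fingers, the arm and tray above 1 N).
It fails at once if the fingers, arm or hook knock the shelf or runner with more than 10 N (contact force between any of the fingers, the arm, hook and bay above 10 N).
It fails at once if the suction cup, bottle or jar is moved more than 15 mm (distance of any of cup, spray, jar from where it was at the start of the episode above 0.015 m).
It also fails if it takes over 72 s, if anything falls off the work surface, if the arm or the gripper's body presses on something with over 40 N, if the wrist force passes 120 N, or if a joint passes its speed limit or range.

### The arm

A 6-joint arm with a two-finger parallel gripper is mounted at the origin on the work surface. World frame = base frame: x ahead of the robot, y to its left, z up, the work surface at z = 0. Lengths are in m, angles in rad, forces in N, time in s.
With the tool pointing down it reaches from about 0.375 to 0.9 m from the base axis. Payload 3.1 kg.
Tool frame: the origin (TCP) lies between the finger pads; the fingertips stand 17 mm ahead of it and the grasp point (between the pads) lies 2 mm behind it; x points along the fingers, y is the direction in which the jaws open and shut, and the axes are right-handed (so a half turn about x gives the same grasp; the last joint's range is limited). The gripper opens to 85 mm and grips with 20 to 120 N. Pads are 22 mm wide; open, the fingers measure 114 mm over their backs; the gripper's body (76 mm by 85 mm) begins 54 mm behind the grasp point. The pads swing forward as they close: fully open they stand 13 mm farther back than shut.
Start: joints at [-1.28, 0.527, 1.433, -0, 1.181, -0.178], TCP at [0.282, -0.558, 0.225] pointing down, gripper open.
Joint ranges: [-3.08, 3.08], [-0.75, 2.2], [0.22, 2.44], [-1.43, 4.57], [0, 2.65], [-2.85, 2.85]. Speed limits (rad/s): [2.79, 2.79, 3.14, 3.14, 3.14, 3.14].

### API

Orientations are given as [roll, pitch, yaw] about the fixed x, y, z axes, in that order (R = Rz(yaw) Ry(pitch) Rx(roll)).
In Python, from rig import manip gives the robot as it stands. The module is installed in compiled form; this text tells all that it offers.
- The arm moves only by the tool step_arm, never from a script. Its argument "increments" is a list that holds one entry, the list of rows, each a list of 5 numbers: the shift along the tool's x, y, z in units of 500 mm (1.0 is 500 mm), then the turn about the tool's x in units of 90 degrees (1.0 is 90 degrees), then the opening, from -1 (shut) to 1 (fully open). In form: [[[x, y, z, turn, fingers], ...]]. A call has exactly 10 rows; each row is the pose to reach, as a shift and turn from the pose measured when the call began, along the tool's axes at that moment; what a row does not reach only later rows make up. A row lasts 1/10 s, in which the tool goes at most 50 mm and 8.59 degrees, less where a joint would pass 70% of its speed; a pose out of reach is approached as far as the arm can. A call with a number of a shift or a turn outside -1 to 1 is refused whole. A call with a gripper value outside its range is refused whole. The fingers move at their own pace and stop on an object; "squeeze" is the grip in N (left out, the last holds). Time passes only in rows, so rows that repeat a pose let the fingers close, or fill a call up. It gives the time, the measured TCP pose, the force and the opening at its end, in the units of the state.
- manip.get_obs(): the state, without advancing time (a new reading comes with each control period).
- manip.capture(name): name is "scene" or "top" or "wrist"; returns (picture, depth): 384x512x3 uint8, red, green, blue; 384x512 float32, m along the optical axis (not along the pixel's ray), 0 where there is no reading.
- manip.calibration(name): a dict with "fov_y" (degrees; the focal length in pixels is half the picture's height over the tangent of half this angle, whatever the lens; pixels are square), "cx", "cy" (the principal point, pixels), "cam_to_world" (4x4, takes a point from camera to world coordinates). Camera axes: x right, y down, z forward; pixel columns grow to the right and rows downward; lengths in m; the calibration is good to about 2 mm. A picture is of the moment at which its call begins: read the wrist's pose just before it. calibration takes no time and is no camera call; for the wrist camera it gives the pose at the moment of the call.
- manip.close_job(): hands the job in, once; it reports no verdict.
The state is a dict: "t": time; "q": joint angles; "joint_vel": joint speeds; "effort": joint torques, N m; "ee_pos": TCP position; "ee_rot": TCP orientation; "contact_force": force on the tool from outside, world axes, zero at the start; "torque": the same for the moment, N m; "finger_gap": finger opening in m.
Only numpy, scipy, OpenCV 4.12 (cv2) and the standard library are available. Lean on these libraries where they do the work, as an engineer would, in place of code of your own. Each camera call takes 0.05 s, during which the arm holds its last target. There are 200 camera calls.

## Working session

There is one attempt and no reset: what is moved stays moved. The work goes in short steps, Python scripts to look and compute and a tool call to move; the robot and the scene stay as the last step left them, time stands still between calls to the robot, and variables do not carry over. Pictures are saved under pics/ and viewed, about 8 in all and at most 12, crops included, and the job is handed in when it is done.

Besides the shell and the picture viewer there is one more tool, called after "Call:" as name([rows], argument=value, ...), one row to a line, values as JSON. step_arm: Moves the arm, as the interface text tells. Its arguments: {"type":"object","properties":{"increments":{"type":"array"},"squeeze":{"type":"number"}},"required":["increments"]}

```bash
mkdir -p pics; cat > h.py <<'E'
import numpy as np, cv2
from rig import manip
def cap(n,save=None):
    c=manip.calibration(n); p,d=manip.capture(n)
    if save: cv2.imwrite('pics/'+save,cv2.cvtColor(p,cv2.COLOR_RGB2BGR))
    np.savez('last_%s.npz'%n,p=p,d=d,T=c['cam_to_world'],k=[c['fov_y'],c['cx'],c['cy']])
    return p,d,c
class V:
    def __init__(s,n):
        z=np.load('last_%s.npz'%n); s.p,s.d,s.T=z['p'],z['d'],z['T']; s.fov,s.cx,s.cy=z['k']
        s.f=s.p.shape[0]/2/np.tan(np.radians(s.fov/2))
    def ray(s,u,v): return s.T[:3,:3]@np.array([(u-s.cx)/s.f,(v-s.cy)/s.f,1.])
    def plane(s,u,v,z):
        r=s.ray(u,v); o=s.T[:3,3]; return o+r*(z-o[2])/r[2]
    def dep(s,u,v): return s.T[:3,3]+s.ray(u,v)*s.d[int(v),int(u)]
    def proj(s,P):
        q=s.T[:3,:3].T@(np.array(P)-s.T[:3,3]); return s.cx+s.f*q[0]/q[2], s.cy+s.f*q[1]/q[2]
    def cloud(s):
        v,u=np.mgrid[:384,:512]; c=np.stack([(u-s.cx)/s.f,(v-s.cy)/s.f,np.ones_like(u)],-1)*s.d[...,None]
        return c@s.T[:3,:3].T+s.T[:3,3]
E
python3 - <<'E'
from h import *
for n in('scene','top'):
    p,d,c=cap(n,n+'0.png'); print(n,c['fov_y'],c['cx'],c['cy'],np.round(c['cam_to_world'],3).tolist())
print(manip.get_obs())
a=cv2.imread('pics/top0.png');b=cv2.imread('pics/scene0.png')
E
```

```text
scene 49.599347287546856 262.356647525031 191.78996629820298 [[-0.281, 0.615, -0.737, 1.437], [0.96, 0.18, -0.216, 0.294], [-0.0, -0.768, -0.641, 0.811], [0.0, 0.0, 0.0, 1.0]]
top 54.528966318892905 252.99096820593144 198.20107203139037 [[0.016, -0.996, 0.085, 0.483], [-1.0, -0.015, 0.012, 0.051], [-0.01, -0.086, -0.996, 1.01], [0.0, 0.0, 0.0, 1.0]]
{'t': 0.1, 'q': array([-1.28054850e+00,  5.28357457e-01,  1.43376921e+00, -6.26616186e-06,
        1.18140176e+00, -1.78524273e-01]), 'joint_vel': array([ 0.00130908, -0.00275333, -0.00133763,  0.00131679,  0.00066762,
       -0.00026977]), 'effort': array([-5.19887872e-04, -4.43306601e+01, -1.78584713e+01, -2.35310799e-04,
        3.89592256e-03,  1.80210577e-05]), 'ee_pos': array([ 0.28219091, -0.55693642,  0.22394274]), 'ee_rot': array([-1.74632828,  1.56886055,  1.86403886]), 'contact_force': array([-0.32371349,  0.29829795, -0.26841932]), 'torque': array([ 0.06663781,  0.01663271, -0.0321087 ]), 'finger_gap': 0.08567203527002021}
```

View pics/top0.png

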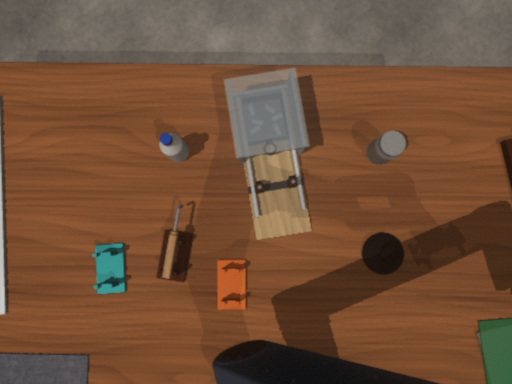

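View pics/scene0.png

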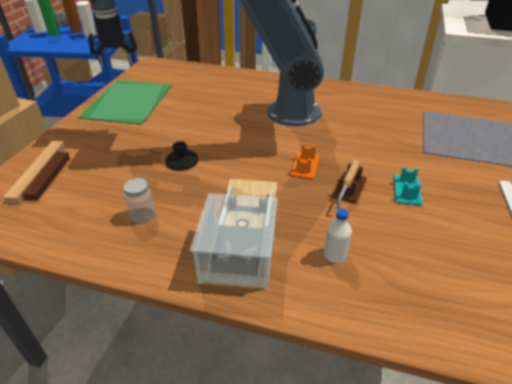

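The top view shows the hook tool in its dark rest at about (172,255), with its tip near (180,205). The shelf front is near (272,155), the ring at (270,149) and the stops at (262,186) and (293,182). I'll enlarge the two key areas to measure them.

```bash
python3 - <<'E'
from h import *
a=cv2.imread('pics/top0.png')
A=cv2.resize(a[195:285,150:200],None,fx=6,fy=6,interpolation=cv2.INTER_CUBIC)
B=cv2.resize(a[60:250,215:320],None,fx=3,fy=3,interpolation=cv2.INTER_CUBIC)
M=np.zeros((570,625,3),np.uint8);M[:540,:300]=A;M[:570,305:305+315]=B
cv2.imwrite('pics/crop1.png',M)
v=V('top'); C=v.cloud()
for n,(u,w,z) in dict(handle=(172,255,.072),tip=(180,205,.06),ring=(270,149,.046),s1=(262,186,.05),s2=(293,182,.05),fl=(257,238,.01),fr=(309,230,.01)).items(): print(n,v.plane(u,w,z).round(4),C[w,u].round(3))
hsv=cv2.cvtColor(v.p,cv2.COLOR_RGB2HSV)
# handle by height
m=((C[...,2]>.055)&(C[...,2]<.09)).astype(np.uint8); m[:, :150]=0;m[:,200:]=0;m[:190]=0;m[290:]=0
ys,xs=np.nonzero(m); P=C[ys,xs]; print(len(P),P.min(0).round(3),P.max(0).round(3))
print(cv2.minAreaRect(np.stack([xs,ys],1).astype(np.float32)))
E
```

```text
handle [0.4174 0.2621 0.072 ] [0.417 0.262 0.072]
tip [0.5437 0.2487 0.06  ] [0.544 0.25  0.055]
ring [0.6956 0.0197 0.046 ] [0.679 0.022 0.12 ]
s1 [0.597  0.0393 0.05  ] [0.597 0.039 0.048]
s2 [ 0.6086 -0.0409  0.05  ] [ 0.608 -0.04   0.057]
fl [0.4619 0.0502 0.01  ] [0.462 0.05  0.011]
fr [ 0.4854 -0.0883  0.01  ] [ 0.485 -0.089  0.007]
572 [0.36  0.243 0.055] [0.544 0.3   0.076]
((172.18185424804688, 241.44512939453125), (18.248001098632812, 74.48719787597656), 9.7824068069458)
```

View pics/crop1.png

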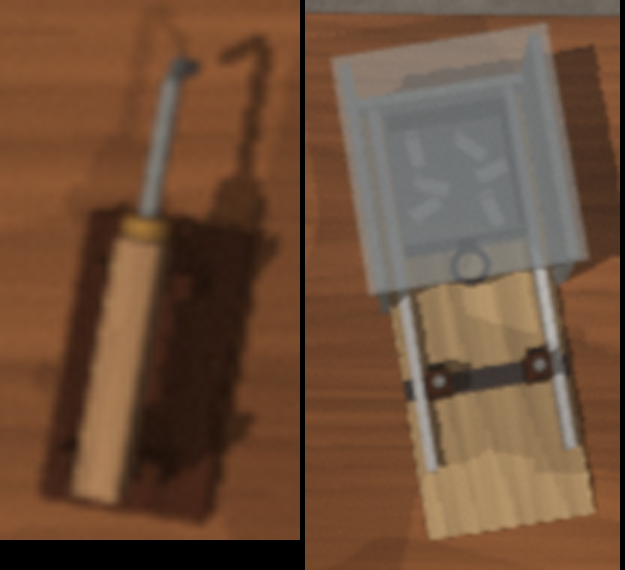

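```bash
cat >> h.py <<'E'
from scipy.spatial.transform import Rotation as Ro
def move(P,yaw,o=None):
    """P target TCP, yaw: direction (world angle) of tool y (mod pi); prints shift units & turn units"""
    o=o or manip.get_obs(); R=Ro.from_euler('xyz',o['ee_rot']).as_matrix(); p=np.array(o['ee_pos'])
    s=R.T@(np.array(P)-p)
    y=np.arctan2(R[1,1],R[0,1]); 
    a=-(yaw-y)          # tool x down: + turn about x lowers world yaw
    a=(a+np.pi/2)%np.pi-np.pi/2
    print('t %.2f'%o['t'],'pos',p.round(4),'yaw_y',round(y,4),'q6',o['q'][5].round(2),'F',o['contact_force'].round(2),'gap',round(o['finger_gap'],4))
    print('units xyz',(s/.5).round(4),'turn',round(a/(np.pi/2),4),'(alt %.4f)'%((a-np.sign(a)*np.pi)/(np.pi/2)))
E
python3 - <<'E'
from h import *
v=V('top'); f=lambda x,y,s,ox,oy:(x/s+ox-.5*0,y/s+oy)
def c1(x,y,z): return v.plane(x/6+150-.42,y/6+195-.42,z)
def c2(x,y,z): return v.plane((x-305)/3+215-.33,y/3+60-.33,z)
a=c1(97,500,.072);b=c1(147,217,.072);t=c1(186,66,.064)
print('handle ends',a,b,np.linalg.norm(b-a),'mid',(a+b)/2,'tip-top',t)
d=b-a;print('yaw handle',np.arctan2(d[1],d[0])); d=t-(a+b)/2;print('to tip',np.arctan2(d[1],d[0]),np.linalg.norm(d))
fl,fr=c2(431,538,.01),c2(596,512,.01); d=fl-fr; print('front',fl,fr,np.linalg.norm(d),'yaw',np.arctan2(-d[0],d[1]))
for n,p in dict(Lrail=((405,298),(433,468)),Rrail=((540,268),(571,445))).items():
    p,q=[c2(*k,.028) for k in p]; d=p-q;print(n,p,q,np.arctan2(d[1],d[0]))
s1,s2=c2(438,380,.05),c2(538,365,.05); d=s1-s2;print('stops',s1,s2,np.linalg.norm(d),np.arctan2(-d[0],d[1]))
print('ring',c2(469,264,.046))
gl=[c2(372,294,.121),c2(588,258,.121),c2(333,59,.121),c2(546,25,.121)];print(np.round(gl,4))
move([.52,0,.33],np.pi/2+.17)
E
```

```text
handle ends [0.36068132 0.27569157 0.072     ] [0.47785656 0.25893852 0.072     ] 0.11836680570100913 mid [0.41926894 0.26731504 0.072     ] tip-top [0.5419811  0.24630491 0.064     ]
yaw handle -0.14201191141018624
to tip -0.16957055589489659 0.12475456542219662
front [0.45919062 0.05104893 0.01      ] [ 0.48461772 -0.09542273  0.01      ] 0.14866231607195915 yaw 0.17188438220657692
Lrail [0.67161489 0.07745205 0.028     ] [0.52076429 0.05022901 0.028     ] 0.17854194183027458
Rrail [ 0.70039557 -0.04237664  0.028     ] [ 0.54288448 -0.07069835  0.028     ] 0.1779067027271207
stops [0.5960082  0.04707932 0.05      ] [ 0.61035569 -0.03916349  0.05      ] 0.08742810303647175 0.16485187046252092
ring [0.69909383 0.02144678 0.046     ]
[[ 0.6566  0.1016  0.121 ]
 [ 0.6885 -0.0722  0.121 ]
 [ 0.8517  0.1375  0.121 ]
 [ 0.8826 -0.037   0.121 ]]
t 0.10 pos [ 0.2822 -0.5569  0.2239] yaw_y -1.102 q6 -0.18 F [-0.32  0.3  -0.27] gap 0.0857
units xyz [-0.2103 -0.7792 -0.9276] turn 0.1902 (alt -1.8098)
```

Call:
step_arm([
  [[-0.03, -0.08, -0.09, 0.02, 1], [-0.05, -0.15, -0.18, 0.04, 1], [-0.07, -0.23, -0.27, 0.06, 1], [-0.09, -0.3, -0.36, 0.08, 1], [-0.11, -0.38, -0.45, 0.1, 1], [-0.13, -0.45, -0.54, 0.12, 1], [-0.15, -0.53, -0.63, 0.14, 1], [-0.17, -0.6, -0.72, 0.16, 1], [-0.19, -0.68, -0.81, 0.18, 1], [-0.21, -0.74, -0.88, 0.19, 1]],
])

```text
t: 1.1
ee_pos: [0.4755, -0.1031, 0.3142]
ee_rot: [-1.258, 1.568, 2.053]
contact_force: [0.7, -0.8, -0.5]
finger_gap: 0.0853
```

```bash
python3 - <<'E'
from h import *
move([.52,0,.33],np.pi/2+.17)
E
```

```text
t 1.10 pos [ 0.4755 -0.1031  0.3142] yaw_y -1.4016 q6 0.96 F [ 0.68 -0.8  -0.53] gap 0.0853
units xyz [-0.0312 -0.1883 -0.1225] turn -0.0005 (alt 1.9995)
```

Call:
step_arm([
  [[-0.01, -0.08, -0.05, 0, 1], [-0.03, -0.16, -0.1, 0, 1], [-0.03, -0.19, -0.12, 0, 1], [-0.03, -0.19, -0.12, 0, 1], [-0.03, -0.19, -0.12, 0, 1], [-0.03, -0.19, -0.12, 0, 1], [-0.03, -0.19, -0.12, 0, 1], [-0.03, -0.19, -0.12, 0, 1], [-0.03, -0.19, -0.12, 0, 1], [-0.03, -0.19, -0.12, 0, 1]],
])

```text
t: 2.1
ee_pos: [0.5186, 0.0002, 0.3294]
ee_rot: [-1.24, 1.568, 2.07]
contact_force: [-0.0, 0.2, 0.3]
finger_gap: 0.0854
```

```bash
python3 - <<'E'
from h import *
p,d,c=cap('wrist','w1.png'); print(c['fov_y'],c['cx'],c['cy'],np.round(c['cam_to_world'],3).tolist())
move([.42,.265,.25],np.pi/2-.16)
v=V('wrist')
for n,P in dict(stopc=(.603,.004,.05),ring=(.699,.021,.046),handle=(.419,.266,.06)).items(): print(n,np.round(v.proj(P)))
a=cv2.imread('pics/w1.png'); cv2.imwrite('pics/w1b.png',cv2.resize(a,(784,588),interpolation=cv2.INTER_CUBIC))
E
```

```text
70.7503854769224 254.66953532508643 189.54896659795853 [[0.168, -0.933, -0.318, 0.601], [-0.986, -0.159, -0.052, 0.014], [-0.002, 0.323, -0.947, 0.479], [0.0, 0.0, 0.0, 1.0]]
t 2.15 pos [5.186e-01 3.000e-04 3.294e-01] yaw_y -1.4022 q6 1.19 F [-0.45  0.01  0.83] gap 0.0853
units xyz [ 0.1602 -0.5546  0.1055] turn 0.2092 (alt -1.7908)
stopc [262.  97.]
ring [262.  23.]
handle [ 85. 186.]
```

View pics/w1b.png

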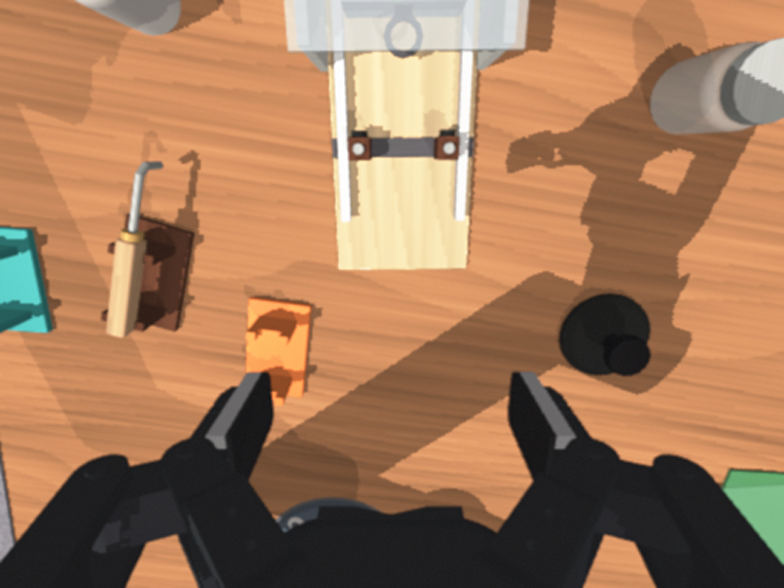

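The wrist view shows the ring at (404,36), the stop tops at (359,147) and (449,147) with buffers behind them, and the hook handle from (118,333) to (131,236). I'll check these against the top view.

```bash
python3 - <<'E'
from h import *
v=V('wrist'); k=784/512
g=lambda u,w,z: v.plane((u+.5)/k-.5,(w+.5)/k-.5,z)
print('ring',g(404,36,.046)); s1,s2=g(359,148,.05),g(449,148,.05);d=s1-s2;print('stops',s1,s2,np.linalg.norm(d),np.arctan2(-d[0],d[1]))
a,b=g(118,335,.072),g(131,233,.072);d=b-a;print('handle',a,b,(a+b)/2,np.linalg.norm(d),np.arctan2(d[1],d[0]))
print('tip elbow',g(148,168,.064),'buf z.03',g(359,131,.035),g(449,131,.035))
E
```

```text
ring [0.69923321 0.0193385  0.046     ]
stops [0.59657938 0.04569486 0.05      ] [ 0.61135933 -0.04125418  0.05      ] 0.08819627599570612 0.168374655821489
handle [0.36404362 0.27337585 0.072     ] [0.47976907 0.25597609 0.072     ] [0.42190635 0.26467597 0.072     ] 0.11702620370542528 -0.14923599178128844
tip elbow [0.54459012 0.24254222 0.064     ] buf z.03 [0.61238326 0.04910656 0.035     ] [ 0.62748267 -0.03976985  0.035     ]
```

Call:
step_arm([
  [[0.02, -0.07, 0.01, 0.02, 1], [0.03, -0.14, 0.03, 0.05, 1], [0.05, -0.21, 0.04, 0.08, 1], [0.06, -0.28, 0.05, 0.11, 1], [0.08, -0.35, 0.07, 0.13, 1], [0.09, -0.42, 0.08, 0.16, 1], [0.1, -0.49, 0.1, 0.19, 1], [0.1, -0.55, 0.106, 0.209, 1], [0.1, -0.555, 0.106, 0.209, 1], [0.1, -0.555, 0.106, 0.209, 1]],
])

```text
t: 3.15
ee_pos: [0.4196, 0.2655, 0.2802]
ee_rot: [-1.039, 1.569, 1.945]
contact_force: [0.1, -0.2, 0.1]
finger_gap: 0.0854
```

```bash
python3 - <<'E'
from h import *
p,d,c=cap('wrist','w2.png'); move([.42,.265,.25],np.pi/2-.16)
a=cv2.imread('pics/w2.png'); cv2.imwrite('pics/w2b.png',cv2.resize(a,(784,588),interpolation=cv2.INTER_CUBIC))
E
```

```text
t 3.20 pos [0.42   0.2648 0.2802] yaw_y -1.7295 q6 2.06 F [-0.25 -0.62  0.22] gap 0.0853
units xyz [ 0.0604 -0.0003 -0.0001] turn 0.0008 (alt -1.9992)
```

View pics/w2b.png

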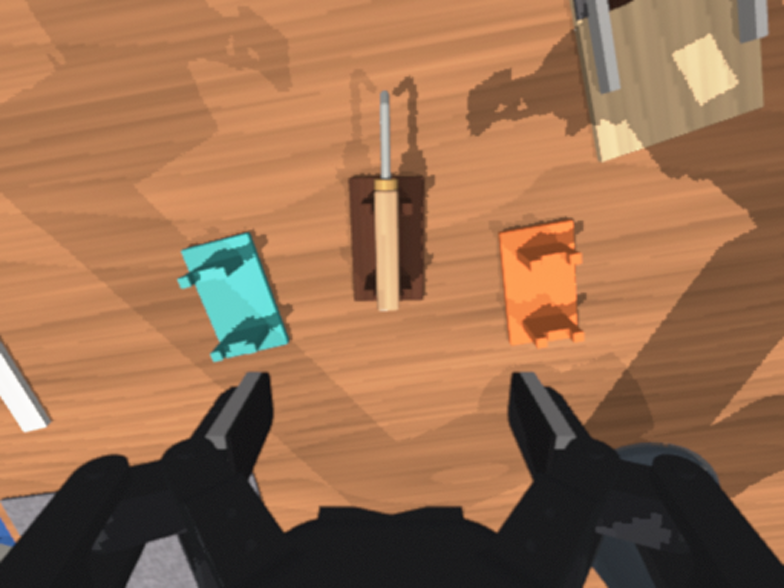

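The wrist view from above shows the handle from (388,310) to its front end at (386,190), with a ferrule up to 180 and the shank bend at (384,94). Fingers straddle it.

```bash
python3 - <<'E'
from h import *
v=V('wrist'); k=784/512
g=lambda u,w,z: v.plane((u+.5)/k-.5,(w+.5)/k-.5,z)
a,b=g(388,310,.072),g(386,191,.072);d=b-a;L=np.linalg.norm(d);yaw=np.arctan2(d[1],d[0]);print('handle',a,b,(a+b)/2,L,yaw)
e=g(384,94,.064);print('elbow',e)
d=e-(a+b)/2;print(np.arctan2(d[1],d[0]),np.linalg.norm(d[:2]))
r=[g(*x,.01) for x in((351,300),(424,299),(424,177),(349,179))];print('base centre',np.mean(r,0),[np.linalg.norm(r[i]-r[i-1]) for i in range(4)])
d=(r[2]+r[3]-r[0]-r[1]);print('base yaw',np.arctan2(d[1],d[0]))
hsv=cv2.cvtColor(v.p,cv2.COLOR_RGB2HSV)
E
```

```text
handle [0.36274179 0.27757584 0.072     ] [0.46950952 0.26216862 0.072     ] [0.41612566 0.26987223 0.072     ] 0.10787367528511305 -0.1433165887759831
elbow [0.5441859  0.25180112 0.064     ]
-0.14018845705635768 0.12932899918299132
base centre [0.41345473 0.27094921 0.01      ] [np.float64(0.1264915975207822), np.float64(0.07881705250625157), np.float64(0.12721649581022662), np.float64(0.07357937547166236)]
base yaw -0.15154364414170757
```

Call:
step_arm([
  [[0.05, -0.007, 0.007, -0.009, 1], [0.1, -0.007, 0.007, -0.009, 1], [0.16, -0.007, 0.007, -0.009, 1], [0.22, -0.007, 0.007, -0.009, 1], [0.28, -0.007, 0.007, -0.009, 1], [0.34, -0.007, 0.007, -0.009, 1], [0.39, -0.007, 0.007, -0.009, 1], [0.42, -0.007, 0.007, -0.009, 1], [0.444, -0.007, 0.007, -0.009, 1], [0.444, -0.007, 0.007, -0.009, 1]],
])

```text
t: 4.2
ee_pos: [0.4169, 0.268, 0.057]
ee_rot: [-0.062, 1.568, 2.934]
contact_force: [0.4, -0.2, 0.7]
finger_gap: 0.0851
```

```bash
python3 - <<'E'
from h import *
p,d,c=cap('wrist','w3.png'); move([.416,.269,.058],np.pi/2-.145)
a=cv2.imread('pics/w3.png'); cv2.imwrite('pics/w3b.png',cv2.resize(a,(784,588),interpolation=cv2.INTER_CUBIC))
E
```

```text
t 4.25 pos [0.4173 0.2684 0.0579] yaw_y -1.7166 q6 2.06 F [0.08 0.52 0.63] gap 0.0854
units xyz [-0.0003 -0.0007  0.0027] turn -0.0005 (alt 1.9995)
```

View pics/w3b.png

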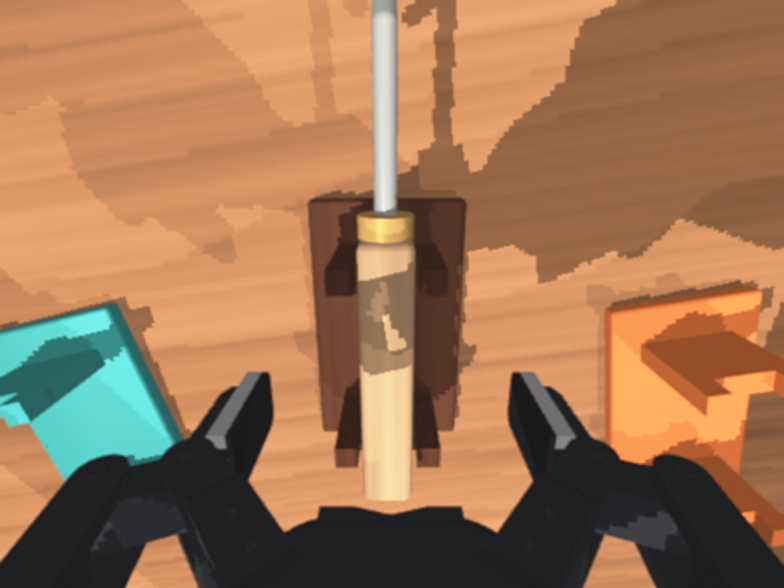

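```bash
python3 - <<'E'
from h import *
v=V('wrist'); k=784/512
g=lambda u,w,z: v.plane((u+.5)/k-.5,(w+.5)/k-.5,z)
o=manip.get_obs();R=Ro.from_euler('xyz',o['ee_rot']).as_matrix()
print('tcp px',np.array(v.proj(o['ee_pos']))*k, R.round(3).tolist())
a,b=g(388,498,.072),g(386,244,.072);d=b-a;print('handle',a,b,(a+b)/2,np.linalg.norm(d),np.arctan2(d[1],d[0]))
print('cheeks front upright top rear edge',g(338,272,.059),g(345,450,.059))
c=g(431,293,.059);e=g(430,465,.059);print(c,e)
for n,q in dict(front=(.0,)).items(): pass
C=v.cloud()
for u,w in((386,300),(386,400),(386,480),(386,100)): print(C[int(w/k),int(u/k)].round(4))
E
```

```text
tcp px [389.97778092 365.01276587] [[-0.001, -0.145, -0.989], [0.001, -0.989, 0.145], [-1.0, -0.001, 0.002]]
handle [0.36376586 0.27723782 0.072     ] [0.47003815 0.26208128 0.072     ] [0.41690201 0.26965955 0.072     ] 0.1073476647972928 -0.14166442159213471
cheeks front upright top rear edge [0.45932413 0.28184941 0.059     ] [0.3797036  0.29382482 0.059     ]
[0.44609768 0.24863608 0.059     ] [0.3663471  0.25821957 0.059     ]
[0.4516 0.2648 0.074 ]
[0.4114 0.2708 0.0731]
[0.3739 0.2765 0.0726]
[0.5139 0.2555 0.0644]
```

The handle sits centred between the fingers, spanning rows 243–498, with the TCP at (390,365) near mid-handle and between the uprights. I'll close the gripper.

Call:
step_arm([
  [[0, -0.002, 0, 0, 1], [0, -0.002, 0, 0, -1], [0, -0.002, 0, 0, -1], [0, -0.002, 0, 0, -1], [0, -0.002, 0, 0, -1], [0, -0.002, 0, 0, -1], [0, -0.002, 0, 0, -1], [0, -0.002, 0, 0, -1], [0, -0.002, 0, 0, -1], [0, -0.002, 0, 0, -1]],
], squeeze=110)

```text
t: 5.25
ee_pos: [0.4175, 0.2695, 0.0586]
ee_rot: [-0.803, 1.569, 2.194]
contact_force: [-1.2, -0.7, 6.5]
finger_gap: 0.016
```

```bash
python3 - <<'E'
from h import *
move([.416,.269,.158],np.pi/2-.145); print(manip.get_obs()['q'].round(3))
E
```

```text
t 5.25 pos [0.4175 0.2695 0.0586] yaw_y -1.716 q6 2.06 F [-1.24 -0.66  6.49] gap 0.016
units xyz [-0.1988  0.0012  0.003 ] turn -0.0001 (alt 1.9999)
[0.347 0.637 1.885 0.003 0.62  2.061]
```

Call:
step_arm([
  [[-0.02, 0, 0, 0, -1], [-0.05, 0, 0, 0, -1], [-0.08, 0, 0, 0, -1], [-0.11, 0, 0, 0, -1], [-0.14, 0, 0, 0, -1], [-0.17, 0, 0, 0, -1], [-0.2, 0, 0, 0, -1], [-0.22, 0, 0, 0, -1], [-0.22, 0, 0, 0, -1], [-0.22, 0, 0, 0, -1]],
])

```text
t: 6.25
ee_pos: [0.4173, 0.2692, 0.1685]
ee_rot: [-0.673, 1.569, 2.323]
contact_force: [0.1, 1.0, -2.2]
finger_gap: 0.016
```

```bash
python3 - <<'E'
from h import *
p,d,c=cap('wrist','w4.png'); move([.416,.269,.158],np.pi/2-.145)
a=cv2.imread('pics/w4.png'); cv2.imwrite('pics/w4b.png',cv2.resize(a,(784,588),interpolation=cv2.INTER_CUBIC))
v=V('wrist'); C=v.cloud(); o=manip.get_obs(); R=Ro.from_euler('xyz',o['ee_rot']).as_matrix()
L=(C-o['ee_pos'])@R
print('in tool frame:');
for w in range(0,384,20):
    m=np.abs(L[w,:,0]- -.012)<.03; m&=np.abs(L[w,:,1])<.015; m&=(v.d[w]>0)
    i=np.nonzero(m)[0]
    if len(i): print(w,i.min(),i.max(),L[w,i].mean(0).round(4), L[w,i,0].min().round(4))
E
```

```text
t 6.30 pos [0.417  0.2692 0.1681] yaw_y -1.716 q6 2.06 F [ 0.25 -0.1  -1.51] gap 0.0157
units xyz [0.0203 0.0006 0.0019] turn -0.0002 (alt 1.9998)
in tool frame:
0 247 262 [ 0.0005 -0.0007 -0.1272] -0.0025
20 246 262 [-0.0059 -0.0007 -0.1174] -0.0074
40 246 262 [-0.0056 -0.0009 -0.1092] -0.0076
60 247 262 [-0.006  -0.0007 -0.1005] -0.0086
80 247 262 [-0.0057 -0.0007 -0.0915] -0.0067
100 247 261 [-0.006  -0.001  -0.0821] -0.0077
120 247 261 [-0.0057 -0.001  -0.0722] -0.0075
140 236 272 [-0.0043 -0.001  -0.0617] -0.0072
160 237 272 [-0.0132 -0.0007 -0.0527] -0.0144
180 236 273 [-0.0143 -0.0007 -0.0423] -0.0156
200 237 272 [-0.0142 -0.0007 -0.031 ] -0.0156
220 237 272 [-0.0142 -0.0007 -0.0192] -0.0162
240 228 282 [-0.018  -0.0004 -0.0089] -0.0233
260 224 286 [-0.028  -0.0005 -0.0027] -0.0419
280 238 271 [-0.0169 -0.0007  0.0183] -0.0394
300 239 270 [-0.0138 -0.0007  0.0354] -0.0151
320 240 270 [-0.0141 -0.0004  0.0507] -0.0152
```

View pics/w4b.png

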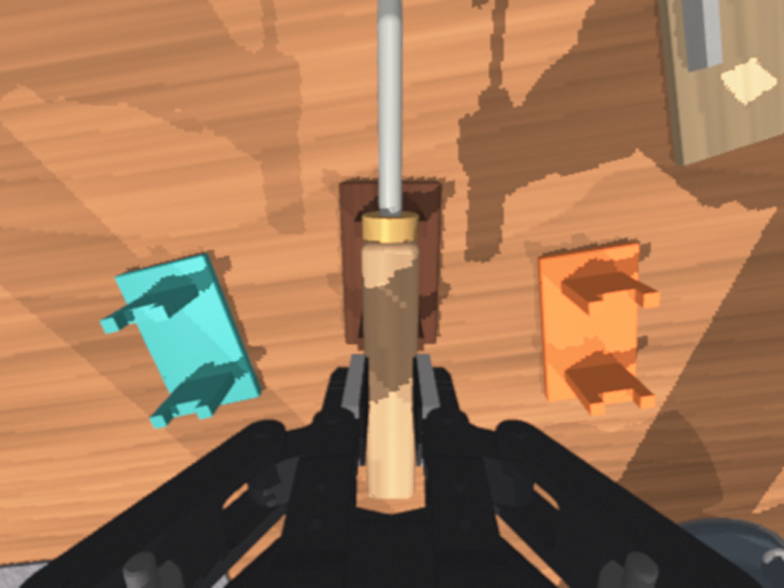

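The tool is held level and centred, and the tip lies at about (+32, −1, −130) mm in the tool frame. Next I'll work out the staging pose in front of the shelf.

```bash
python3 - <<'E'
from h import *
move([.502,-.0143,.15],np.pi/2+.174)
E
```

```text
t 6.30 pos [0.417  0.2692 0.1681] yaw_y -1.716 q6 2.06 F [ 0.25 -0.1  -1.51] gap 0.0157
units xyz [ 0.0354  0.5364 -0.2503] turn -0.2032 (alt 1.7968)
```

Call:
step_arm([
  [[0, 0.05, -0.02, -0.02, -1], [0, 0.11, -0.05, -0.04, -1], [0, 0.17, -0.08, -0.07, -1], [0, 0.23, -0.11, -0.09, -1], [0, 0.3, -0.14, -0.12, -1], [0, 0.36, -0.17, -0.14, -1], [0, 0.42, -0.2, -0.17, -1], [0.01, 0.48, -0.23, -0.19, -1], [0.02, 0.52, -0.245, -0.203, -1], [0.035, 0.536, -0.25, -0.203, -1]],
])

```text
t: 7.3
ee_pos: [0.5026, -0.0162, 0.1494]
ee_rot: [-0.475, 1.569, 2.837]
contact_force: [-0.3, 0.0, -1.0]
finger_gap: 0.0162
```

```bash
python3 - <<'E'
from h import *
move([.502,-.0143,.096],np.pi/2+.174)
E
```

```text
t 7.30 pos [ 0.5026 -0.0162  0.1494] yaw_y -1.3999 q6 1.14 F [-0.28  0.01 -1.  ] gap 0.0162
units xyz [ 0.1067 -0.0038  0.0003] turn -0.002 (alt 1.9980)
```

Call:
step_arm([
  [[0.05, -0.004, 0, -0.002, -1], [0.1, -0.004, 0, -0.002, -1], [0.107, -0.004, 0, -0.002, -1], [0.107, -0.004, 0, -0.002, -1], [0.107, -0.004, -0.03, -0.002, -1], [0.107, -0.004, -0.06, -0.002, -1], [0.107, -0.004, -0.09, -0.002, -1], [0.107, -0.004, -0.12, -0.002, -1], [0.107, -0.004, -0.139, -0.002, -1], [0.107, -0.004, -0.139, -0.002, -1]],
])

```text
t: 8.3
ee_pos: [0.5725, -0.0021, 0.0968]
ee_rot: [2.939, 1.569, -0.027]
contact_force: [-0.4, -0.2, -1.1]
finger_gap: 0.016
```

```bash
python3 - <<'E'
from h import *
move([.571,-.0022,.062],np.pi/2+.174)
for n in('scene','top','wrist'): cap(n,n+'5.png')
o=manip.get_obs();R=Ro.from_euler('xyz',o['ee_rot']).as_matrix()
tip=o['ee_pos']+R@[.032,-.0007,-.13]; print('tip est',tip)
M=np.zeros((540,800,3),np.uint8)
for i,n in enumerate(('scene','top')):
    v=V(n); u,w=map(int,v.proj([.699,.0203,.046])); print(n,u,w,v.proj(tip),v.proj(tip+[0,0,.034]))
    a=cv2.imread('pics/%s5.png'%n)[w-35:w+55,u-33:u+33]; M[:,i*400:i*400+396]=cv2.resize(a,(396,540),interpolation=cv2.INTER_CUBIC)
cv2.imwrite('pics/c5.png',M)
E
```

```text
t 8.30 pos [ 0.5725 -0.0021  0.0968] yaw_y -1.3958 q6 1.2 F [-0.43 -0.15 -1.1 ] gap 0.016
units xyz [ 0.0695 -0.0003  0.0031] turn 0.0006 (alt -1.9994)
tip est [0.69740528 0.02114874 0.06349589]
scene 241 223 (np.float64(241.8941854931461), np.float64(218.53774361586554)) (np.float64(241.470366210918), np.float64(208.8662658867333))
top 269 147 (np.float64(269.6695823782362), np.float64(146.8191891595791)) (np.float64(270.1360004757465), np.float64(143.7727879860795))
```

View pics/c5.png

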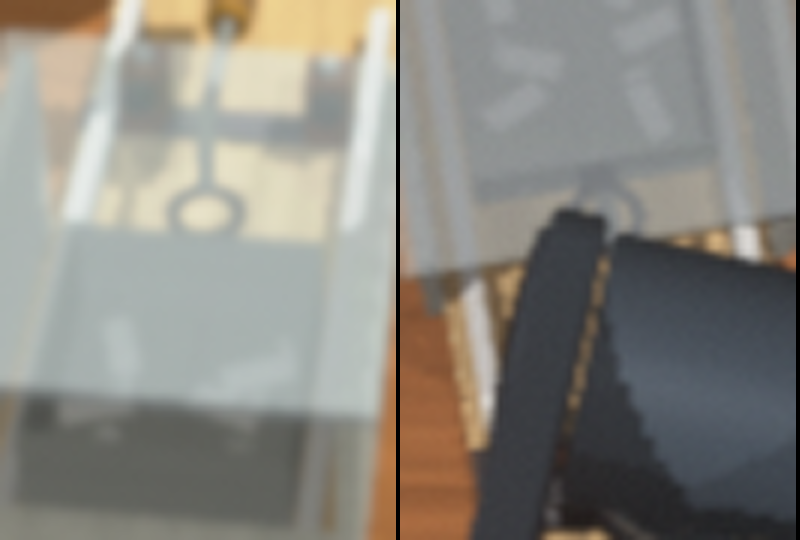

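In the scene view the ring is at crop (206,212), and the tip hangs over it at about (207,190). Once lowered by the remaining height, that puts it at the ring's centre, so I'll lower now.

Call:
step_arm([
  [[0.007, 0, 0, 0, -1], [0.014, 0, 0, 0, -1], [0.021, 0, 0, 0, -1], [0.028, 0, 0, 0, -1], [0.035, 0, 0, 0, -1], [0.045, 0, 0, 0, -1], [0.055, 0, 0, 0, -1], [0.064, 0, 0, 0, -1], [0.07, 0, 0, 0, -1], [0.07, 0, 0, 0, -1]],
])

```text
t: 9.45
ee_pos: [0.5691, -0.002, 0.0603]
ee_rot: [-0.396, 1.566, 2.92]
contact_force: [-0.2, 0.4, -1.9]
finger_gap: 0.016
```

```bash
python3 - <<'E'
from h import *
move([.571,-.0022,.062],np.pi/2+.174)
for n in('scene',): cap(n,n+'6.png')
for i in range(2):
    o=manip.get_obs();R=Ro.from_euler('xyz',o['ee_rot']).as_matrix()
    print('tip est',o['ee_pos']+R@[.032,-.0007,-.13],o['ee_pos'],o['contact_force'])
    cap('wrist')
E
```

```text
t 9.45 pos [ 0.5691 -0.002   0.0603] yaw_y -1.3965 q6 1.2 F [-0.15  0.44 -1.89] gap 0.016
units xyz [-0.0034  0.001  -0.0036] turn 0.0002 (alt -1.9998)
tip est [0.69712992 0.02122863 0.02812872] [ 0.5693401  -0.00203404  0.06058024] [ 0.1874924   0.72906731 -1.16090132]
tip est [0.69730448 0.02116621 0.02841855] [ 0.56949947 -0.00209295  0.06081272] [-0.78728294  0.44036002 -0.89871898]
```

Call:
step_arm([
  [[0, 0, 0.002, 0, -1], [0, 0, 0.004, 0, -1], [0, 0, 0.006, 0, -1], [0, 0, 0.008, 0, -1], [0, 0, 0.01, 0, -1], [0, 0, 0.012, 0, -1], [0, 0, 0.014, 0, -1], [0, 0, 0.016, 0, -1], [0, 0, 0.018, 0, -1], [0, 0, 0.02, 0, -1]],
])

```text
t: 10.6
ee_pos: [0.5604, -0.004, 0.0612]
ee_rot: [-0.495, 1.569, 2.82]
contact_force: [3.2, 0.3, -2.7]
finger_gap: 0.0159
```

```bash
cat >> h.py <<'E'
def st(n=1):
    for i in range(n):
        if i: cap('scene')
        o=manip.get_obs();R=Ro.from_euler('xyz',o['ee_rot']).as_matrix()
        print('t %.2f'%o['t'],'tip',(o['ee_pos']+R@[.032,-.0007,-.13]).round(4),'prog',((np.array([.5693,-.0020])-o['ee_pos'][:2])@[.985,.173]*1000).round(2),'z %.4f'%o['ee_pos'][2],'Ftool',(R.T@o['contact_force']).round(2),'T',(R.T@o['torque']).round(2))
E
python3 - <<'E'
from h import *
st(3)
E
```

```text
t 10.60 tip [0.6883 0.0192 0.029 ] prog 9.12 z 0.0612 Ftool [ 2.73  0.24 -3.2 ] T [0.03 0.53 0.04]
t 10.65 tip [0.6878 0.0193 0.0288] prog 9.5 z 0.0611 Ftool [ 2.07 -0.   -2.57] T [0.05 0.59 0.04]
t 10.70 tip [0.6878 0.0193 0.0288] prog 9.54 z 0.0611 Ftool [ 1.44  1.   -2.78] T [0.08 0.48 0.08]
```

Call:
step_arm([
  [[0, 0, 0.003, 0, -1], [0, 0, 0.01, 0, -1], [0, 0, 0.02, 0, -1], [0, 0, 0.03, 0, -1], [0, 0, 0.04, 0, -1], [0, 0, 0.05, 0, -1], [0, 0, 0.06, 0, -1], [0, 0, 0.07, 0, -1], [0, 0, 0.077, 0, -1], [0, 0, 0.08, 0, -1]],
])

```text
t: 11.7
ee_pos: [0.52, -0.0109, 0.0612]
ee_rot: [-0.422, 1.568, 2.893]
contact_force: [2.8, 0.5, -2.7]
finger_gap: 0.016
```

```bash
python3 - <<'E'
from h import *
st(2)
E
```

```text
t 11.70 tip [0.6478 0.0123 0.0288] prog 50.08 z 0.0612 Ftool [ 2.68 -0.03 -2.9 ] T [-0.04  0.54 -0.04]
t 11.75 tip [0.6478 0.0123 0.0288] prog 50.13 z 0.0612 Ftool [ 2.2  -0.06 -1.93] T [0.06 0.35 0.04]
```

Call:
step_arm([
  [[0, 0, 0.003, 0, -1], [0, 0, 0.01, 0, -1], [0, 0, 0.02, 0, -1], [0, 0, 0.03, 0, -1], [0, 0, 0.04, 0, -1], [0, 0, 0.048, 0, -1], [0, 0, 0.056, 0, -1], [0, 0, 0.064, 0, -1], [0, 0, 0.07, 0, -1], [0, 0, 0.074, 0, -1]],
])

```text
t: 12.75
ee_pos: [0.4832, -0.0173, 0.0613]
ee_rot: [-0.402, 1.568, 2.914]
contact_force: [2.2, 0.6, -2.0]
finger_gap: 0.0162
```

```bash
python3 - <<'E'
from h import *
st(2)
cap('scene','s7.png')
a=cv2.imread('pics/s7.png'); v=V('scene'); u,w=map(int,v.proj([.62,.005,.05])); print(u,w)
cv2.imwrite('pics/c7.png',cv2.resize(a[w-40:w+60,u-65:u+65],(780,600),interpolation=cv2.INTER_CUBIC))
E
```

```text
t 12.75 tip [0.611  0.0059 0.0289] prog 87.49 z 0.0613 Ftool [ 2.02 -0.22 -2.27] T [ 0.01  0.54 -0.05]
t 12.80 tip [0.6106 0.0059 0.0288] prog 87.82 z 0.0612 Ftool [ 1.85 -0.01 -2.18] T [0.05 0.46 0.08]
245 202
```

View pics/c7.png

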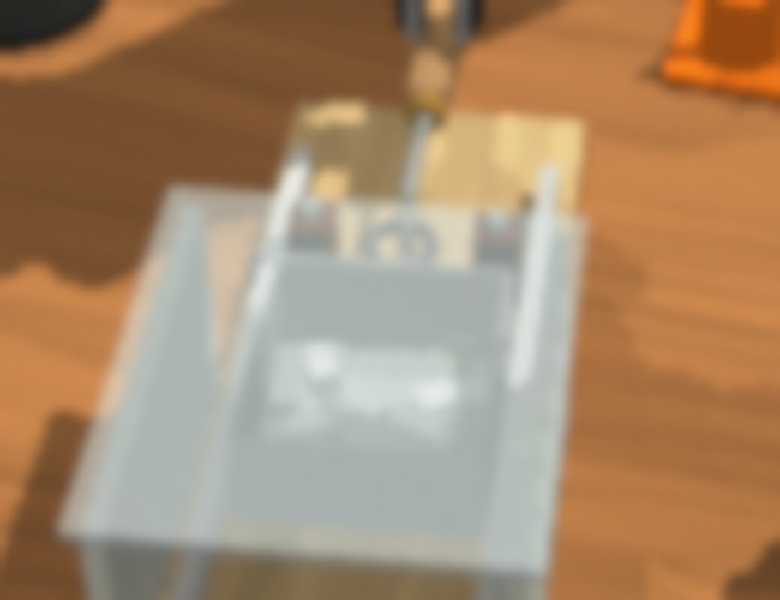

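The scene view shows the tray following the hook, with the ring (400,240) just entering between the stop blocks at (315,225) and (497,230). From here I'll go slowly.

Call:
step_arm([
  [[0, 0, 0.002, 0, -1], [0, 0, 0.004, 0, -1], [0, 0, 0.006, 0, -1], [0, 0, 0.008, 0, -1], [0, 0, 0.01, 0, -1], [0, 0, 0.012, 0, -1], [0, 0, 0.013, 0, -1], [0, 0, 0.014, 0, -1], [0, 0, 0.015, 0, -1], [0, 0, 0.016, 0, -1]],
])

```text
t: 13.85
ee_pos: [0.475, -0.0187, 0.0613]
ee_rot: [-0.379, 1.567, 2.937]
contact_force: [3.3, 0.3, -1.3]
finger_gap: 0.0159
```

Call:
step_arm([
  [[0, 0, 0.0003, 0, -1], [0, 0, 0.0006, 0, -1], [0, 0, 0.0009, 0, -1], [0, 0, 0.0012, 0, -1], [0, 0, 0.0015, 0, -1], [0, 0, 0.0018, 0, -1], [0, 0, 0.0021, 0, -1], [0, 0, 0.0024, 0, -1], [0, 0, 0.0027, 0, -1], [0, 0, 0.003, 0, -1]],
])

```text
t: 14.85
ee_pos: [0.4735, -0.0189, 0.0613]
ee_rot: [-0.384, 1.567, 2.931]
contact_force: [3.2, 0.6, -1.3]
finger_gap: 0.0158
```

```bash
python3 - <<'E'
from h import *
st(2)
E
```

```text
t 14.85 tip [0.6013 0.0043 0.0288] prog 97.26 z 0.0613 Ftool [ 1.24  0.01 -3.28] T [ 0.    0.52 -0.05]
t 14.90 tip [0.6013 0.0043 0.0288] prog 97.3 z 0.0613 Ftool [ 1.19  0.35 -3.76] T [ 0.03  0.52 -0.04]
```

Call:
step_arm([
  [[0, 0, 0.0003, 0, -1], [0, 0, 0.0006, 0, -1], [0, 0, 0.0009, 0, -1], [0, 0, 0.0012, 0, -1], [0, 0, 0.0015, 0, -1], [0, 0, 0.0018, 0, -1], [0, 0, 0.0021, 0, -1], [0, 0, 0.0024, 0, -1], [0, 0, 0.0027, 0, -1], [0, 0, 0.003, 0, -1]],
])

```text
t: 15.9
ee_pos: [0.472, -0.0192, 0.0613]
ee_rot: [-0.377, 1.567, 2.939]
contact_force: [3.3, 0.6, -1.1]
finger_gap: 0.0159
```

```bash
python3 -c "
from h import *
st(2)"
```

```text
t 15.90 tip [0.5998 0.004  0.0288] prog 98.79 z 0.0613 Ftool [ 1.06  0.02 -3.32] T [ 0.02  0.54 -0.01]
t 15.95 tip [0.5997 0.004  0.0288] prog 98.88 z 0.0613 Ftool [ 1.63 -0.62 -2.99] T [0.02 0.57 0.02]
```

Call:
step_arm([
  [[0, 0, 0.0003, 0, -1], [0, 0, 0.0006, 0, -1], [0, 0, 0.0009, 0, -1], [0, 0, 0.0012, 0, -1], [0, 0, 0.0015, 0, -1], [0, 0, 0.0018, 0, -1], [0, 0, 0.0021, 0, -1], [0, 0, 0.0024, 0, -1], [0, 0, 0.0027, 0, -1], [0, 0, 0.003, 0, -1]],
])

```text
t: 16.95
ee_pos: [0.4705, -0.0194, 0.0613]
ee_rot: [-0.384, 1.567, 2.931]
contact_force: [3.6, -0.2, -2.1]
finger_gap: 0.0158
```

```bash
python3 -c "
from h import *
st(1)"
```

```text
t 16.95 tip [0.5983 0.0038 0.0288] prog 100.36 z 0.0613 Ftool [ 2.07  0.81 -3.49] T [0.01 0.51 0.01]
```

Call:
step_arm([
  [[0, 0, 0.0003, 0, -1], [0, 0, 0.0006, 0, -1], [0, 0, 0.0009, 0, -1], [0, 0, 0.0012, 0, -1], [0, 0, 0.0015, 0, -1], [0, 0, 0.0018, 0, -1], [0, 0, 0.0021, 0, -1], [0, 0, 0.0024, 0, -1], [0, 0, 0.0027, 0, -1], [0, 0, 0.003, 0, -1]],
])

```text
t: 17.95
ee_pos: [0.469, -0.0197, 0.0613]
ee_rot: [-0.376, 1.567, 2.939]
contact_force: [2.8, 1.4, -2.5]
finger_gap: 0.0162
```

Call:
step_arm([
  [[0, 0, 0.0003, 0, -1], [0, 0, 0.0006, 0, -1], [0, 0, 0.0009, 0, -1], [0, 0, 0.0012, 0, -1], [0, 0, 0.0015, 0, -1], [0, 0, 0.0018, 0, -1], [0, 0, 0.0021, 0, -1], [0, 0, 0.0024, 0, -1], [0, 0, 0.0027, 0, -1], [0, 0, 0.003, 0, -1]],
])

```text
t: 18.95
ee_pos: [0.4675, -0.02, 0.0613]
ee_rot: [-0.383, 1.567, 2.933]
contact_force: [3.6, 0.7, -1.9]
finger_gap: 0.016
```

Call:
step_arm([
  [[0, 0, 0.0003, 0, -1], [0, 0, 0.0006, 0, -1], [0, 0, 0.0009, 0, -1], [0, 0, 0.0012, 0, -1], [0, 0, 0.0015, 0, -1], [0, 0, 0.0018, 0, -1], [0, 0, 0.0021, 0, -1], [0, 0, 0.0024, 0, -1], [0, 0, 0.0027, 0, -1], [0, 0, 0.003, 0, -1]],
])

```text
t: 19.95
ee_pos: [0.466, -0.0202, 0.0613]
ee_rot: [-0.379, 1.567, 2.937]
contact_force: [2.7, 1.0, -1.3]
finger_gap: 0.0161
```

Call:
step_arm([
  [[0, 0, 0.0003, 0, -1], [0, 0, 0.0006, 0, -1], [0, 0, 0.0009, 0, -1], [0, 0, 0.0012, 0, -1], [0, 0, 0.0015, 0, -1], [0, 0, 0.0018, 0, -1], [0, 0, 0.0021, 0, -1], [0, 0, 0.0024, 0, -1], [0, 0, 0.0027, 0, -1], [0, 0, 0.003, 0, -1]],
])

```text
t: 20.95
ee_pos: [0.4645, -0.0205, 0.0613]
ee_rot: [-0.377, 1.567, 2.939]
contact_force: [4.2, 0.6, -2.1]
finger_gap: 0.0159
```

Call:
step_arm([
  [[0, 0, 0.0003, 0, -1], [0, 0, 0.0006, 0, -1], [0, 0, 0.0009, 0, -1], [0, 0, 0.0012, 0, -1], [0, 0, 0.0015, 0, -1], [0, 0, 0.0018, 0, -1], [0, 0, 0.0021, 0, -1], [0, 0, 0.0024, 0, -1], [0, 0, 0.0027, 0, -1], [0, 0, 0.003, 0, -1]],
])

```text
t: 21.95
ee_pos: [0.463, -0.0208, 0.0613]
ee_rot: [-0.382, 1.567, 2.934]
contact_force: [4.1, 1.4, -2.1]
finger_gap: 0.016
```

```bash
python3 -c "
from h import *
st(2)"
```

```text
t 21.95 tip [0.5908 0.0024 0.0288] prog 107.93 z 0.0613 Ftool [ 2.06 -0.65 -4.29] T [0.02 0.53 0.02]
t 22.00 tip [0.5908 0.0024 0.0289] prog 107.94 z 0.0613 Ftool [ 0.73  0.13 -2.5 ] T [0.02 0.58 0.  ]
```

Call:
step_arm([
  [[0, 0, 0.0003, 0, -1], [0, 0, 0.0006, 0, -1], [0, 0, 0.0009, 0, -1], [0, 0, 0.0012, 0, -1], [0, 0, 0.0015, 0, -1], [0, 0, 0.0018, 0, -1], [0, 0, 0.0021, 0, -1], [0, 0, 0.0024, 0, -1], [0, 0, 0.0027, 0, -1], [0, 0, 0.003, 0, -1]],
])

```text
t: 23.0
ee_pos: [0.4627, -0.0212, 0.0615]
ee_rot: [-0.415, 1.569, 2.9]
contact_force: [6.1, 1.4, -2.9]
finger_gap: 0.0164
```

```bash
python3 -c "
from h import *
st(4)"
```

```text
t 23.00 tip [0.5906 0.002  0.0293] prog 108.33 z 0.0615 Ftool [ 2.87 -0.35 -6.23] T [-0.11  1.02 -0.22]
t 23.05 tip [0.5905 0.002  0.0293] prog 108.35 z 0.0615 Ftool [ 3.86  0.05 -5.7 ] T [-0.11  0.99 -0.23]
t 23.10 tip [0.5905 0.002  0.0293] prog 108.35 z 0.0615 Ftool [ 3.26 -0.21 -5.57] T [-0.13  1.   -0.15]
t 23.15 tip [0.5906 0.002  0.0292] prog 108.33 z 0.0615 Ftool [ 2.5  -0.65 -6.13] T [-0.09  1.   -0.15]
```

Contact: the tray has stopped and the force is climbing softly (about 6 N with 1.1 mm lag). I'll build up the pull.

Call:
step_arm([
  [[0, 0, 0.0022, 0, -1], [0, 0, 0.0025, 0, -1], [0, 0, 0.0028, 0, -1], [0, 0, 0.0031, 0, -1], [0, 0, 0.0034, 0, -1], [0, 0, 0.0037, 0, -1], [0, 0, 0.004, 0, -1], [0, 0, 0.0042, 0, -1], [0, 0, 0.0042, 0, -1], [0, 0, 0.0042, 0, -1]],
])

```text
t: 24.15
ee_pos: [0.4624, -0.0216, 0.0617]
ee_rot: [2.9, 1.569, -0.068]
contact_force: [7.1, 2.6, -4.2]
finger_gap: 0.0158
```

```bash
python3 -c "
from h import *
st(4)"
```

```text
t 24.15 tip [0.5904 0.0016 0.0299] prog 108.64 z 0.0617 Ftool [ 4.22 -1.37 -7.47] T [-0.25  1.21 -0.33]
t 24.20 tip [0.5904 0.0016 0.0299] prog 108.66 z 0.0616 Ftool [ 4.17 -2.58 -7.6 ] T [-0.2   1.18 -0.37]
t 24.25 tip [0.5904 0.0016 0.0299] prog 108.65 z 0.0616 Ftool [ 3.25 -1.39 -8.83] T [-0.26  1.13 -0.3 ]
t 24.30 tip [0.5904 0.0016 0.0299] prog 108.67 z 0.0616 Ftool [ 4.08 -1.66 -7.55] T [-0.23  1.16 -0.35]
```

Call:
step_arm([
  [[0, 0, 0.0042, 0, -1], [0, 0, 0.0045, 0, -1], [0, 0, 0.0048, 0, -1], [0, 0, 0.0051, 0, -1], [0, 0, 0.0054, 0, -1], [0, 0, 0.0057, 0, -1], [0, 0, 0.006, 0, -1], [0, 0, 0.006, 0, -1], [0, 0, 0.006, 0, -1], [0, 0, 0.006, 0, -1]],
])

```text
t: 25.3
ee_pos: [0.4624, -0.0222, 0.0619]
ee_rot: [2.836, 1.563, -0.131]
contact_force: [9.1, 5.0, -4.1]
finger_gap: 0.016
```

```bash
python3 -c "
from h import *
st(3)"
```

```text
t 25.30 tip [0.5906 0.0011 0.0309] prog 108.75 z 0.0619 Ftool [ 4.17 -3.35 -9.85] T [-0.34  1.51 -0.57]
t 25.35 tip [0.5906 0.001  0.0309] prog 108.76 z 0.0619 Ftool [  4.83  -2.74 -10.15] T [-0.32  1.47 -0.59]
t 25.40 tip [0.5906 0.001  0.0309] prog 108.72 z 0.0619 Ftool [  4.52  -3.67 -10.18] T [-0.36  1.49 -0.58]
```

Call:
step_arm([
  [[0, 0, 0.006, 0, -1], [0, -0.0003, 0.0064, 0, -1], [0, -0.0006, 0.0067, 0, -1], [0, -0.001, 0.007, 0, -1], [0, -0.001, 0.0073, 0, -1], [0, -0.001, 0.0076, 0, -1], [0, -0.001, 0.008, 0, -1], [0, -0.001, 0.008, 0, -1], [0, -0.001, 0.008, 0, -1], [0, -0.001, 0.008, 0, -1]],
])

```text
t: 26.4
ee_pos: [0.4623, -0.0231, 0.0623]
ee_rot: [2.799, 1.555, -0.168]
contact_force: [10.0, 2.7, -4.1]
finger_gap: 0.0159
```

```bash
python3 -c "
from h import *
st(3)"
```

```text
t 26.40 tip [5.907e-01 2.000e-04 3.220e-02] prog 109.0 z 0.0623 Ftool [  4.25  -0.98 -10.29] T [-0.16  1.49 -0.28]
t 26.45 tip [5.907e-01 1.000e-04 3.220e-02] prog 109.02 z 0.0623 Ftool [  4.74  -1.96 -10.81] T [-0.19  1.56 -0.3 ]
t 26.50 tip [5.907e-01 1.000e-04 3.220e-02] prog 109.0 z 0.0623 Ftool [  4.42  -1.62 -10.57] T [-0.12  1.57 -0.34]
```

Call:
step_arm([
  [[0, -0.001, 0.008, 0, -1], [0, -0.001, 0.0084, 0, -1], [0, -0.001, 0.0088, 0, -1], [0, -0.001, 0.0092, 0, -1], [0, -0.001, 0.0096, 0, -1], [0, -0.001, 0.01, 0, -1], [0, -0.001, 0.0105, 0, -1], [0, -0.001, 0.011, 0, -1], [0, -0.001, 0.011, 0, -1], [0, -0.001, 0.011, 0, -1]],
])

```text
t: 27.5
ee_pos: [0.4626, -0.0242, 0.0627]
ee_rot: [2.787, 1.543, -0.179]
contact_force: [12.7, 5.9, -7.1]
finger_gap: 0.0158
```

```bash
python3 -c "
from h import *
st(3)"
```

```text
t 27.50 tip [ 0.5913 -0.001   0.0341] prog 108.98 z 0.0627 Ftool [  7.38  -3.61 -13.35] T [-0.41  2.11 -0.69]
t 27.55 tip [ 0.5913 -0.001   0.0341] prog 108.94 z 0.0627 Ftool [  7.61  -4.97 -14.27] T [-0.39  2.04 -0.69]
t 27.60 tip [ 0.5913 -0.001   0.0341] prog 108.97 z 0.0627 Ftool [  6.69  -3.18 -14.06] T [-0.39  2.07 -0.7 ]
```

Contact force is now about 15.5 N with the tool's weight subtracted. Camera calls hold the last target, so I'll hold the pull that way and watch the force.

```bash
python3 - <<'E'
from h import *
F=[]
for i in range(44):
    o=manip.get_obs();R=Ro.from_euler('xyz',o['ee_rot']).as_matrix();f=R.T@o['contact_force']-[1.4,0,0];F.append(np.r_[f,np.linalg.norm(f)])
    manip.capture('scene')
F=np.array(F);print(F.mean(0).round(2),F[:,3].min(),F[:,3].max(),F[:8].mean(0).round(2),F[-8:].mean(0).round(2))
st(1)
cap('scene','s8.png')
a=cv2.imread('pics/s8.png'); v=V('scene'); u,w=map(int,v.proj([.61,.005,.05]))
cv2.imwrite('pics/c8.png',cv2.resize(a[w-40:w+35,u-50:u+50],(800,600),interpolation=cv2.INTER_CUBIC))
E
```

```text
[  5.65  -3.59 -14.28  15.79] 14.850085164808045 16.749029167922085 [  5.62  -3.43 -14.03  15.51] [  5.89  -3.48 -14.37  15.93]
t 29.80 tip [ 0.5913 -0.001   0.0341] prog 108.94 z 0.0627 Ftool [  7.33  -4.04 -15.55] T [-0.37  2.08 -0.73]
```

View pics/c8.png

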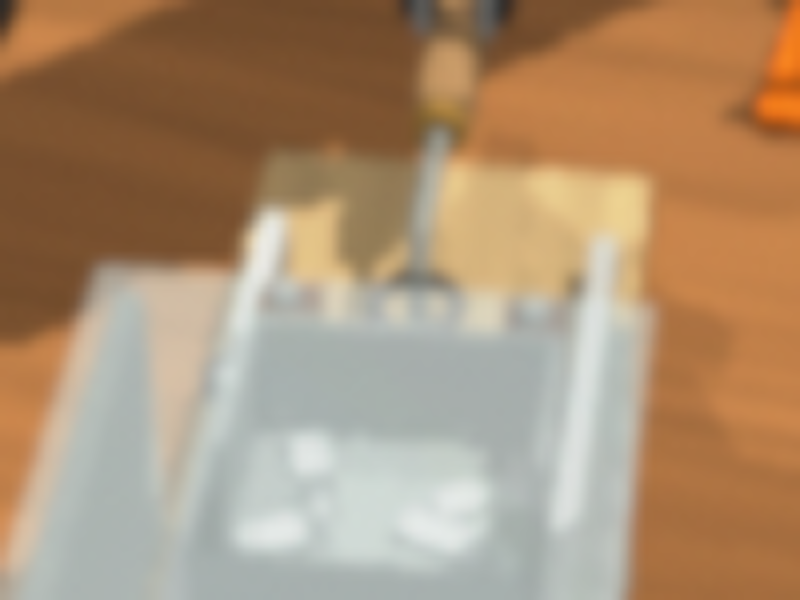

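The tray is home at the stops, and the hook held about 15.8 N (14.9–16.7) for 2.2 s. The picture shows the ring at (415,285) between the blocks with the shank in it. Next I'll slacken and lift out.

Call:
step_arm([
  [[0, 0, 0.006, 0, -1], [0, 0, 0, 0, -1], [0, 0, -0.004, 0, -1], [0, 0, -0.008, 0, -1], [0, 0, -0.012, 0, -1], [0, 0, -0.014, 0, -1], [0, 0, -0.014, 0, -1], [0, 0, -0.014, 0, -1], [0, 0, -0.014, 0, -1], [0, 0, -0.014, 0, -1]],
])

```text
t: 30.85
ee_pos: [0.4693, -0.023, 0.0629]
ee_rot: [2.787, 1.543, -0.179]
contact_force: [0.0, 0.4, -1.3]
finger_gap: 0.0159
```

```bash
python3 -c "
from h import *
st(3)"
```

```text
t 30.85 tip [5.98e-01 2.00e-04 3.43e-02] prog 102.12 z 0.0629 Ftool [ 1.28 -0.36 -0.05] T [ 0.03  0.01 -0.01]
t 30.90 tip [5.981e-01 2.000e-04 3.430e-02] prog 102.07 z 0.0629 Ftool [ 1.08 -0.49  0.21] T [-0.06 -0.02  0.01]
t 30.95 tip [5.982e-01 2.000e-04 3.430e-02] prog 102.0 z 0.0629 Ftool [1.87 0.04 0.  ] T [-0.01 -0.06  0.02]
```

Unloaded: only the tool's weight remains. I'll lift straight up, allowing for the slight tilt.

Call:
step_arm([
  [[-0.01, 0, 0, 0, -1], [-0.02, 0, 0, 0, -1], [-0.03, 0, 0, 0, -1], [-0.04, 0, 0, 0, -1], [-0.06, 0, 0, 0, -1], [-0.09, 0, 0, 0, -1], [-0.13, 0, 0, 0, -1], [-0.17, 0, 0, 0, -1], [-0.2, 0, 0, 0, -1], [-0.2, 0, 0, 0, -1]],
])

```text
t: 31.95
ee_pos: [0.468, -0.0229, 0.1652]
ee_rot: [2.77, 1.538, -0.196]
contact_force: [0.5, 0.1, -2.2]
finger_gap: 0.016
```

```bash
python3 - <<'E'
from h import *
st(1)
cap('scene','s9.png'); cap('wrist','w9.png'); v=V('wrist'); C=v.cloud(); o=manip.get_obs(); R=Ro.from_euler('xyz',o['ee_rot']).as_matrix()
print(R.round(3).tolist())
L=(C-o['ee_pos'])@R
for w in range(0,384,20):
    m=np.abs(L[w,:,0]- -.012)<.03; m&=np.abs(L[w,:,1])<.015; m&=(v.d[w]>0)
    i=np.nonzero(m)[0]
    if len(i): print(w,i.min(),i.max(),L[w,i].mean(0).round(4),'world z',C[w,i,2].mean().round(4))
s=V('scene'); rm=s.p
print('stop px',s.proj([.6144,.005,.05]))
move([.4165,.2695,.15],np.pi/2-.145)
a=cv2.imread('pics/s9.png'); u,w=map(int,s.proj([.61,.005,.05]))
A=cv2.resize(a[w-40:w+35,u-25:u+25],(400,600),interpolation=cv2.INTER_CUBIC)
B=cv2.resize(cv2.imread('pics/w9.png'),(400,300)); M=np.zeros((600,800,3),np.uint8); M[:,:400]=A; M[:300,400:]=B
cv2.imwrite('pics/c9.png',M)
E
```

```text
t 31.95 tip [5.969e-01 4.000e-04 1.372e-01] prog 103.36 z 0.1652 Ftool [ 2.17 -0.01 -0.41] T [ 0.   -0.03  0.01]
[[0.028, 0.175, -0.984], [-0.005, -0.985, -0.175], [-1.0, 0.01, -0.027]]
0 247 262 [-1.000e-04 -3.000e-04 -1.277e-01] world z 0.1668
20 246 262 [-0.0064 -0.0005 -0.118 ] world z 0.1728
40 246 262 [-0.0064 -0.0005 -0.1097] world z 0.1725
60 247 262 [-0.0059 -0.0003 -0.1011] world z 0.1719
80 247 262 [-0.0062 -0.0003 -0.0921] world z 0.1719
100 247 261 [-0.0064 -0.0005 -0.0826] world z 0.1718
120 247 261 [-0.0061 -0.0006 -0.0728] world z 0.1713
140 236 272 [-0.0048 -0.0006 -0.0622] world z 0.1698
160 237 272 [-0.0137 -0.0001 -0.0533] world z 0.1784
180 236 273 [-0.0146 -0.0003 -0.0428] world z 0.179
200 237 272 [-0.0147 -0.0003 -0.0316] world z 0.1788
220 237 272 [-0.0146 -0.0003 -0.0197] world z 0.1783
240 228 281 [-0.0183 -0.0003 -0.0093] world z 0.1818
260 224 285 [-0.0282 -0.0004 -0.003 ] world z 0.1915
280 238 271 [-0.0171 -0.0003  0.0179] world z 0.1799
300 239 270 [-0.0144 -0.0002  0.0346] world z 0.1767
320 240 270 [-0.0146  0.      0.05  ] world z 0.1765
stop px (np.float64(246.00450712110649), np.float64(201.1744802455625))
t 32.05 pos [ 0.4666 -0.0225  0.1633] yaw_y -1.3953 q6 1.1 F [-0.23  0.29 -1.43] gap 0.0159
units xyz [ 0.0207 -0.5928 -0.0027] turn 0.204 (alt -1.7960)
```

View pics/c9.png

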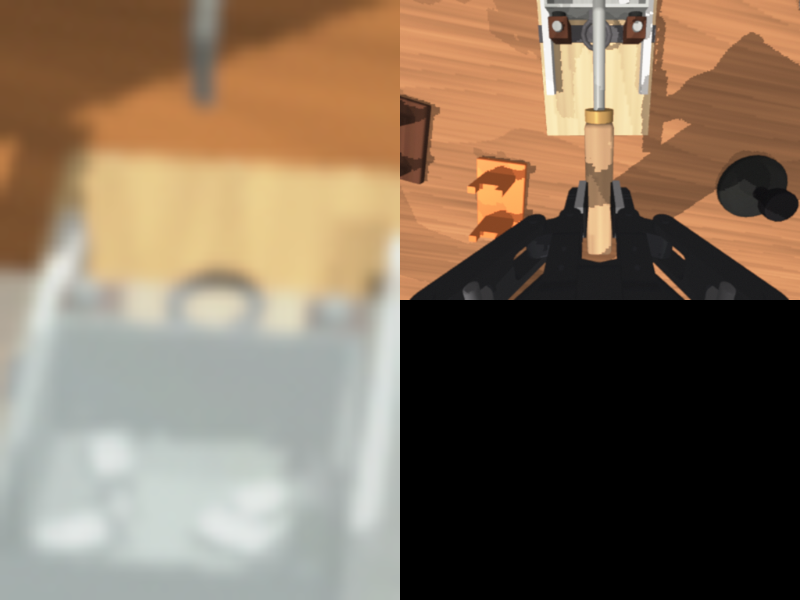

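The tray stayed home (ring between the stop blocks), and the hook is clear and still square in the grip, nose up 1.6°. I'll carry it back over the rest.

Call:
step_arm([
  [[0, -0.05, 0, 0.02, -1], [0, -0.11, 0, 0.04, -1], [0, -0.18, 0, 0.06, -1], [0, -0.25, 0, 0.08, -1], [0, -0.32, 0, 0.1, -1], [0, -0.39, 0, 0.13, -1], [0, -0.46, 0, 0.15, -1], [0, -0.52, 0, 0.18, -1], [0, -0.57, -0.002, 0.2, -1], [0, -0.593, -0.003, 0.204, -1]],
])

```text
t: 33.05
ee_pos: [0.415, 0.2714, 0.1591]
ee_rot: [3.075, 1.544, -0.21]
contact_force: [0.2, -0.6, -1.4]
finger_gap: 0.0157
```

```bash
python3 - <<'E'
from h import *
move([.4175,.2695,.09],np.pi/2-.145); cap('wrist','w10.png'); move([.4175,.2695,.09],np.pi/2-.145)
v=V('wrist');k=784/512
# dark rest base mask: fit
hsv=cv2.cvtColor(v.p,cv2.COLOR_RGB2HSV); C=v.cloud()
m=((hsv[...,2]<110)&(C[...,2]<.02)&(C[...,2]>-.005)).astype(np.uint8); X=C[m>0]
s=(np.abs(X[:,0]-.413)<.1)&(np.abs(X[:,1]-.27)<.07); print(s.sum())
E
```

```text
t 33.05 pos [0.415  0.2714 0.1591] yaw_y -1.714 q6 2.09 F [ 0.25 -0.61 -1.41] gap 0.0157
units xyz [ 0.1383  0.0028 -0.002 ] turn 0.0012 (alt -1.9988)
t 33.10 pos [0.4151 0.2722 0.1592] yaw_y -1.7137 q6 2.09 F [-0.12  0.61 -1.24] gap 0.0159
units xyz [ 0.1385  0.0045 -0.0018] turn 0.0014 (alt -1.9986)
1133
```

Call:
step_arm([
  [[0.02, 0.004, -0.002, 0.001, -1], [0.04, 0.004, -0.002, 0.001, -1], [0.06, 0.004, -0.002, 0.001, -1], [0.08, 0.004, -0.002, 0.001, -1], [0.1, 0.004, -0.002, 0.001, -1], [0.12, 0.004, -0.002, 0.001, -1], [0.138, 0.004, -0.002, 0.001, -1], [0.138, 0.004, -0.002, 0.001, -1], [0.138, 0.004, -0.002, 0.001, -1], [0.138, 0.004, -0.002, 0.001, -1]],
])

```text
t: 34.1
ee_pos: [0.4179, 0.2699, 0.0905]
ee_rot: [3.13, 1.543, -0.156]
contact_force: [0.5, 0.6, -1.5]
finger_gap: 0.0159
```

```bash
python3 - <<'E'
from h import *
for i in range(3): move([.4175,.2695,.0595],np.pi/2-.145); cap('wrist','w11.png')
E
```

```text
t 34.10 pos [0.4179 0.2699 0.0905] yaw_y -1.7151 q6 2.09 F [ 0.54  0.64 -1.51] gap 0.0159
units xyz [0.0621 0.0009 0.0024] turn 0.0004 (alt -1.9996)
t 34.15 pos [0.4179 0.2699 0.0907] yaw_y -1.7151 q6 2.09 F [-0.99 -0.3  -1.9 ] gap 0.0161
units xyz [0.0623 0.001  0.0025] turn 0.0005 (alt -1.9995)
t 34.20 pos [0.4179 0.2699 0.0907] yaw_y -1.7151 q6 2.09 F [ 0.65 -0.37 -1.07] gap 0.0159
units xyz [0.0624 0.0009 0.0024] turn 0.0004 (alt -1.9996)
```

Call:
step_arm([
  [[0.01, 0.001, 0.002, 0, -1], [0.02, 0.001, 0.002, 0, -1], [0.028, 0.001, 0.002, 0, -1], [0.035, 0.001, 0.002, 0, -1], [0.042, 0.001, 0.002, 0, -1], [0.048, 0.001, 0.002, 0, -1], [0.054, 0.001, 0.002, 0, -1], [0.059, 0.001, 0.002, 0, -1], [0.062, 0.001, 0.002, 0, -1], [0.062, 0.001, 0.002, 0, -1]],
])

```text
t: 35.25
ee_pos: [0.4177, 0.2694, 0.0597]
ee_rot: [3.132, 1.543, -0.154]
contact_force: [0.6, 0.1, -0.4]
finger_gap: 0.0163
```

```bash
python3 - <<'E'
from h import *
move([.4175,.2695,.059],np.pi/2-.145); st(1); cap('wrist','w12.png')
v=V('wrist');C=v.cloud()
for w in (40,100,180,200,220,300,320): print(w,C[w,254].round(4))
E
```

```text
t 35.25 pos [0.4177 0.2694 0.0597] yaw_y -1.7151 q6 2.09 F [ 0.56  0.11 -0.44] gap 0.0163
units xyz [ 0.0013 -0.0001  0.0005] turn 0.0005 (alt -1.9995)
t 35.25 tip [0.5473 0.2513 0.0312] prog 102.34 z 0.0597 Ftool [ 0.45 -0.19 -0.52] T [ 0.06 -0.01 -0.02]
40 [0.5254 0.2546 0.068 ]
100 [0.4986 0.2585 0.0684]
180 [0.4587 0.2643 0.0734]
200 [0.4481 0.2658 0.0748]
220 [0.4359 0.2676 0.0733]
300 [0.3827 0.2754 0.0726]
320 [0.3666 0.2778 0.0714]
```

Seated, with the weight just coming off. I'll settle another 0.7 mm and open.

Call:
step_arm([
  [[0.0014, 0, 0, 0, -1], [0.0014, 0, 0, 0, -1], [0.0014, 0, 0, 0, 1], [0.0014, 0, 0, 0, 1], [0.0014, 0, 0, 0, 1], [0.0014, 0, 0, 0, 1], [0.0014, 0, 0, 0, 1], [0.0014, 0, 0, 0, 1], [0.0014, 0, 0, 0, 1], [0.0014, 0, 0, 0, 1]],
])

```text
t: 36.3
ee_pos: [0.4177, 0.2694, 0.059]
ee_rot: [3.133, 1.543, -0.153]
contact_force: [0.1, 0.7, 0.1]
finger_gap: 0.085
```

Call:
step_arm([
  [[-0.02, 0, 0, 0, 1], [-0.05, 0, 0, 0, 1], [-0.1, 0, 0, 0, 1], [-0.15, 0, 0, 0, 1], [-0.2, 0, 0, 0, 1], [-0.25, 0, 0, 0, 1], [-0.3, 0, 0, 0, 1], [-0.34, 0, 0, 0, 1], [-0.36, 0, 0, 0, 1], [-0.36, 0, 0, 0, 1]],
])

```text
t: 37.3
ee_pos: [0.4134, 0.2705, 0.2406]
ee_rot: [-3.091, 1.54, -0.093]
contact_force: [0.8, 0.5, -0.5]
finger_gap: 0.0853
```

```bash
python3 - <<'E'
from h import *
st(1); cap('wrist','w13.png'); cap('scene','s13.png'); cap('top','t13.png')
a=cv2.imread('pics/w13.png'); b=cv2.imread('pics/t13.png')[100:290,150:320]
M=np.zeros((588,800,3),np.uint8); M[:300,:400]=cv2.resize(a,(400,300)); M[:447,400:800]=cv2.resize(b,(400,447),interpolation=cv2.INTER_CUBIC)
c=cv2.imread('pics/s13.png')[150:270,180:380]; M[300:540,:400]=cv2.resize(c,(400,240),interpolation=cv2.INTER_CUBIC)
cv2.imwrite('pics/c13.png',M)
v=V('wrist');C=v.cloud()
m=(C[...,2]>.066)&(C[...,2]<.085)&(np.abs(C[...,0]-.417)<.08)&(np.abs(C[...,1]-.27)<.04)
P=C[m];print(len(P),P.mean(0),P.min(0),P.max(0))
ys,xs=np.nonzero(m); r=cv2.minAreaRect(P[:,:2].astype(np.float32)); print(r)
s=(P[:,0]<.47); A=np.c_[P[s][:,:2],np.ones(s.sum())]; print('plane z slope',np.linalg.lstsq(A,P[s][:,2],rcond=None)[0])
E
```

```text
t 37.30 tip [0.5431 0.2524 0.2126] prog 106.38 z 0.2406 Ftool [ 0.53 -0.6  -0.68] T [-0.05 -0.01 -0.02]
1546 [0.4238196  0.26919774 0.07213714] [0.36228019 0.25341265 0.06611004] [0.48863369 0.28663006 0.07476547]
((0.42607271671295166, 0.26920998096466064), (0.019665565341711044, 0.1264512687921524), 82.28916931152344)
plane z slope [0.00213329 0.01083626 0.0685475 ]
```

View pics/c13.png

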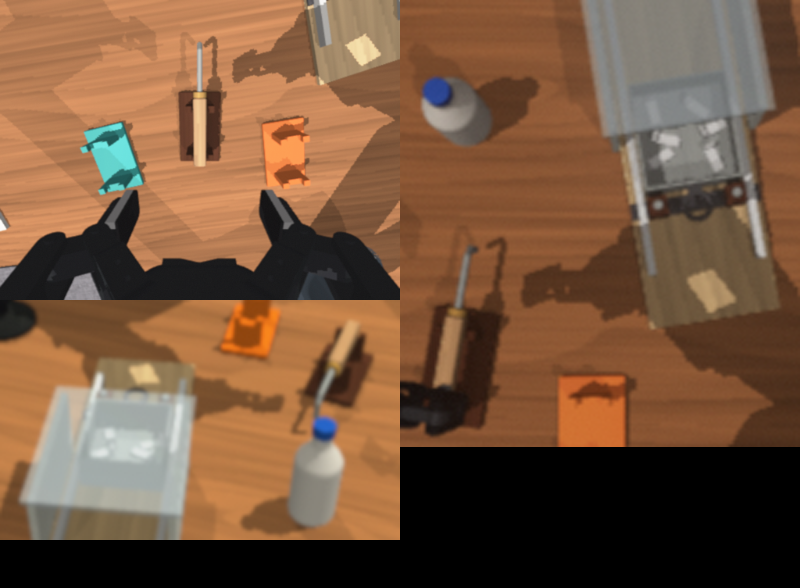

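The pictures show the hook level in its rest (handle top at 72 mm, same place as before). The tray is out against the stops, and the gripper is clear.

```bash
python3 -c "
from h import *
print(manip.close_job())"
```

```text
the job is handed in; nothing more can be done
None
```

I dragged the tray home against the buffers, held the pull there, and put the hook tool back in its rest. The job is handed in at about 37 s on the robot's clock; no verdict is reported.

- **Hooking:** I lowered the tip into the ring to about 17 mm below its centre, and dragging took about 3 N.
- **Homing:** The tray met the buffers with its centre about 68 mm behind the stop's origin, by my estimate. With the tool's weight subtracted, the wrist readings averaged 15.8 N over the 2.2 s hold, between 14.9 and 16.7 N.
- **Off-axis pull:** The pull was not perfectly straight. The tool tilted about 1.6° nose-up, and there was 3–4 N sideways and 5–6 N vertical force, all counted in the 15.8 N.
- **Unhooking:** After I slackened the hook, only the tool's weight was left on the wrist. A picture after lifting out showed the ring still between the stop blocks.
- **Final check:** The handle lies level in the notches, with its top 72 mm above the bench and within about 1 mm of where it started. The tray is at the stops, and the gripper is open and clear about 0.24 m up.
- **Bystanders:** I didn't measure the cup, bottle or jar again at the end, but the arm went nowhere near them and the readings showed no unexpected force.

No check failed or disagreed. I viewed 12 pictures, the most allowed, where the plan was about 8.

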